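Put the block plane away and lower the heavy chest lid

TASK

Put the wooden block plane away in the empty part of the open tool chest: set it down on its sole on the chest floor, do not drop it. Then close the chest: swing the heavy lid over and lower it under control all the way until it is fully shut, without letting it fall or slam, then let go. Leave the drill, the jar, the cork block and the ladle where they are.

Things in the scene. Friction and masses are not known exactly. Their poses are not given: they have to be found in the camera images.
- chest: Open wooden tool chest fixed to the bench, 160 mm deep (x), 290 mm wide (y), rim 90 mm up, walls and floor 10 mm thick. Origin: centre of its underside; x from the front (robot side) to the hinge side, y left, z up. At the left end (y over +82 mm) a 50 mm high partition screens a till with gouges; the rest, x -70 to +70, y -135 to +82 mm, is empty.
- chest_floor (a point): Centre of the empty part of the chest, on the upper face of its floor (chest frame x 0, y -25 mm, z 10 mm).
- lid_hinge (a point): Middle of the lid's hinge line, on top of the chest's back wall (chest frame x +80 mm, z 90 mm); the line runs along the chest's y. Friction hinges hold the lid only while it is within some 15 degrees of upright (less if heavy); tipped further forward it falls shut by itself unless held.
- lid_lip (a point): Moves with the lid: middle of its free edge, on the inner face, 185 mm from the hinge line. The lid is a flat hardwood board 300 mm wide, 20 mm thick, no handle, 1.0 to 1.9 kg; its thickness lies outside this point (above it when shut, on the far side when upright). Shut, this point is at rim height, 25 mm in front of the chest: a lip that fingers fit under.
- lid (a joint): Opening angle of the lid in rad: 0 = shut, lying on the rim (inner face 90 mm, top 110 mm above the bench); 1.57 = upright; 1.76 = stop, leaning back a little, away from the robot.
- plane: Wooden block plane, loose on the bench, standing on its sole: body 115 mm long (x), 45 mm wide (y), sides 42 mm high, with an iron and wedge and a small knob reaching up to about 62 mm; about 0.35 kg. Origin: centre of the sole; x along the length, z up. Grasp it across the 45 mm sides.
- drill: Black cordless drill standing on its battery, 170 mm long, 185 mm high; bystander, origin at the centre of its underside.
- jar: Amber glass jar with a steel cap, 72 mm across, 100 mm high; bystander, origin at the centre of its underside.
- cork_block: Cork sanding block 110 x 60 x 35 mm; bystander, origin at the centre of its underside.
- ladle: Carved wooden ladle lying on the bench, bowl 66 mm across, 180 mm long, 31 mm high; bystander, origin under the bowl.
Mind the look-alikes: they are no part of the job. What is shaped like the plane but orange or red is not meant.

How it is judged:
On the way, in this order (a step that is already met when the one before it is completed fails the run):
1. the plane stands on its sole on the floor of the chest's empty part, let go, with the lid still up (x of plane in the frame of chest between -0.07 and 0.07 m and y of plane in the frame of chest between -0.135 and 0.082 m and z of plane in the frame of chest below 0.018 m and angle between plane's own z axis and vertical below 0.15 rad and contact force between the fingers and plane below 0.2 N and linear speed of plane below 0.03 m/s and value of joint lid above 0.8 rad), for 0.2 s.
2. the lid is fully shut (value of joint lid below 0.03 rad), for 0.2 s.
At the end, for the whole second after the job is handed in: The lid is shut to within 0.03 rad, and the plane is at rest inside the empty part of the chest, standing on its sole (within 0.15 rad) on the chest floor (origin less than 8 mm above it) (value of joint lid below 0.03 rad and x of plane in the frame of chest between -0.07 and 0.07 m and y of plane in the frame of chest between -0.135 and 0.082 m and z of plane in the frame of chest below 0.018 m and angle between plane's own z axis and vertical below 0.15 rad and linear speed of plane below 0.03 m/s); the robot touches nothing.
It fails at once if the lid slams: it meets the rim faster than 1.5 rad/s (0.3 m/s at the lip), or falls freely towards it (over 3.5 rad/s below 0.35 rad) ((value of joint lid below 0.06 rad and velocity of joint lid below -1.5 rad/s) or (value of joint lid below 0.35 rad and velocity of joint lid below -3.5 rad/s)).
It fails at once if the plane is dropped or knocked away: it moves faster than 0.8 m/s with no finger on it (linear speed of plane above 0.8 m/s and contact force between the fingers and plane below 0.1 N).
It fails at once if a bystander is moved more than 30 mm (distance of any of drill, jar, cork_block, ladle from where it was at the start of the episode above 0.03 m).
It also fails if it takes over 72 s, if anything falls off the work surface, if the arm or the gripper's body presses on something with over 40 N, if the wrist force passes 120 N, or if a joint passes its speed limit or range.

ROBOT

A 7-joint arm with a two-finger parallel gripper is mounted at the origin on the work surface. World frame = base frame: x ahead of the robot, y to its left, z up, the work surface at z = 0. Lengths are in m, angles in rad, forces in N, time in s.
With the tool pointing down it reaches from about 0.4 to 0.875 m from the base axis. Payload 6.5 kg.
Tool frame: the origin (TCP) lies between the finger pads; the fingertips stand 14 mm ahead of it and the grasp point (between the pads) lies 5 mm behind it (robot.tip_extent is the distance from the TCP to the fingertips, in m); z points along the fingers, y is the line along which they close (so a half turn about z gives the same grasp; the last joint's range is limited). The gripper opens to 88 mm and grips with 3 to 60 N. Pads are 18 mm wide; open, the fingers measure 123 mm over their backs; the gripper's body (75 mm by 187 mm) begins 45 mm behind the grasp point.
Start: joints at [1.222, 0.536, -0.004, 1.538, 0.003, 1.067, -0.071], TCP at [0.181, -0.624, 0.253] pointing down, gripper open.
Joint ranges: [-2.7, 2.7], [-0.37, 2.16], [-1.27, 1.26], [0.24, 2.4], [-1.31, 4.45], [0.19, 1.91], [-2.76, 2.76]. Speed limits (rad/s): [2.39, 2.39, 3.14, 3.14, 3.14, 3.14, 3.14].

INTERFACE

Orientations are given as a unit quaternion [x, y, z, w].
In Python, from rig import robot gives the robot as it stands. The module is installed in compiled form; this text tells all that it offers. Calls block until the motion is done:
- robot.reach(position, orientation): joint-space move of the TCP to a pose.
- robot.movel(position, frame=None, rate=0.15, max_force=None): straight line of the TCP; frame=None keeps the orientation; rate is the mean speed in m/s. With max_force (N) it stops when the force on the tool has changed by that much, and returns True; else False.
- robot.set_joints(angles): joint-space move.
- robot.command_gripper(opening, grasp_force=None): finger opening in m; grasp_force is the grip in N (None keeps the last); returns when the fingers have stopped.
- robot.sleep(seconds).
- robot.ik(position, orientation): joint angles nearest the present ones, or None.
- robot.camera(name): name is "side" or "top"; returns the picture (420x560x3 uint8, red, green, blue); there is no depth.
- robot.calibration(name): a dict with "vfov" (degrees; the focal length in pixels is half the picture's height over the tangent of half this angle, whatever the lens; pixels are square), "cx", "cy" (the principal point, pixels), "R" (3x3) and "t" (3): a world point X has camera coordinates R X + t. Camera axes: x right, y down, z forward; pixel columns grow to the right and rows downward; lengths in m; the calibration is good to about 2 mm. A picture is of the moment at which its call begins. calibration takes no time and is no camera call.
A pose or a line that the arm cannot do raises robot.PlanningError and nothing moves.
- robot.hand_in(): hands the job in; it is judged then, once.
Readings, each from a call of its own:
- robot.current_time_s(): time.
- robot.current_q(): joint angles.
- robot.current_qd(): joint speeds.
- robot.current_tau(): joint torques, N m.
- robot.current_eef_pos(): TCP position.
- robot.current_ee_rot(): TCP orientation.
- robot.current_contact_force(): force on the tool from outside, world axes, zero at the start.
- robot.current_moment(): the same for the moment, N m.
- robot.current_width(): finger opening in m.
- robot.current_grip_force(): force on a finger pad.
Only numpy, scipy, OpenCV 4.12 (cv2) and the standard library are available. Lean on these libraries where they do the work, as an engineer would, in place of code of your own. Each camera call takes 0.05 s, during which the arm holds its last target. There are 200 camera calls.

## Working session

There is one attempt and no reset: what is moved stays moved. The work goes in short steps, each a Python script; the robot and the scene stay as the last script left them, time stands still between calls to the robot, and variables do not carry over. Pictures are saved under pics/ and viewed, at most 10 in all, crops included, and the job is handed in when it is done.

```bash
mkdir -p pics
python3 - <<'E'
from rig import robot
import cv2,numpy as np
for n in("side","top"):
    im=robot.camera(n);cv2.imwrite(f"pics/{n}0.png",im[:,:,::-1]);c=robot.calibration(n);print(n,c)
print(robot.current_time_s(),robot.current_ee_rot())
E
```

```text
side {'vfov': 47.41738081893302, 'cx': 285.9379046447062, 'cy': 207.87200824547503, 'R': array([[ 0.88314565, -0.46868159, -0.01978211],
       [-0.36226997, -0.65462748, -0.66349328],
       [ 0.29801718,  0.59312767, -0.74792067]]), 't': array([-0.45138656,  0.24013567,  1.66829375])}
top {'vfov': 52.888146904388414, 'cx': 282.43045471817965, 'cy': 205.54239314902713, 'R': array([[ 0.02766494, -0.99960214,  0.00549583],
       [-0.98673685, -0.0281878 , -0.15986195],
       [ 0.15995326, -0.00100036, -0.98712408]]), 't': array([-0.04494835,  0.53230799,  1.44628234])}
0.1 [ 9.90018676e-01  1.40934164e-01 -1.71894052e-04 -7.44401838e-04]
```

View pics/side0.png

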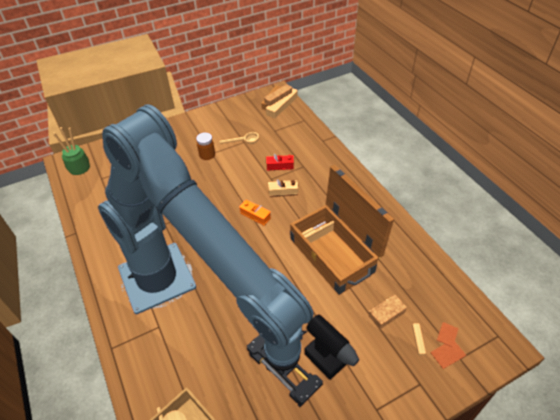

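View pics/top0.png

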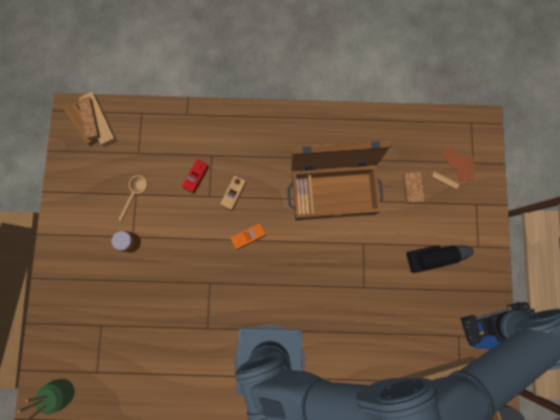

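The side view shows the plane candidates at (283,187) pale wood, (280,162) red and (255,211) orange. In the top view they are at (233,192), (195,176) and (248,236). The pale wooden one fits the description, since orange and red are excluded. The chest rim in the top view spans roughly (292-380, 170-218). I'll confirm with one enlarged crop.

```bash
cat > h.py <<'E'
import cv2,numpy as np
from rig import robot
def ray(n,uv,z):
    c=robot.calibration(n);f=210/np.tan(np.radians(c["vfov"])/2);R,t=np.array(c["R"]),np.array(c["t"])
    d=R.T@np.array([(uv[0]-c["cx"])/f,(uv[1]-c["cy"])/f,1]);o=-R.T@t
    return o+d*(z-o[2])/d[2]
def proj(n,X):
    c=robot.calibration(n);f=210/np.tan(np.radians(c["vfov"])/2);p=np.array(c["R"])@X+c["t"]
    return np.array([c["cx"]+f*p[0]/p[2],c["cy"]+f*p[1]/p[2]])
E
python3 - <<'E'
from h import *
im=cv2.imread("pics/top0.png")
cv2.imwrite("pics/crop.png",cv2.resize(im[130:260,215:395],None,fx=4.4,fy=4.4,interpolation=cv2.INTER_CUBIC))
for n,(x0,y0,x1,y1) in {"top":(215,170,252,215),"side":(262,176,305,202)}.items():
    im=cv2.imread(f"pics/{n}0.png");c=im[y0:y1,x0:x1]
    m=((c[:,:,1]>125)).astype(np.uint8)
    m=cv2.morphologyEx(m,cv2.MORPH_CLOSE,np.ones((5,5)))
    k=max(cv2.findContours(m,0,2)[0],key=cv2.contourArea)+np.array([x0,y0])
    r=cv2.minAreaRect(k);print(n,r,m.sum())
    b=cv2.boxPoints(r)
    for z in(0.021,0.042):
        P=np.array([ray(n,p,z) for p in b]);print(z,P.mean(0).round(4),[np.linalg.norm(P[i]-P[i-1]).round(3) for i in range(4)],[np.degrees(np.arctan2(*(P[i]-P[i-1])[1::-1])).round(1) for i in range(4)])
E
```

```text
top ((232.300048828125, 191.90000915527344), (11.180339813232422, 30.857736587524414), 26.56505012512207) 230
0.021 [0.5817 0.1515 0.021 ] [np.float64(0.04), np.float64(0.112), np.float64(0.041), np.float64(0.112)] [np.float64(65.0), np.float64(-23.5), np.float64(-115.3), np.float64(156.2)]
0.042 [0.5777 0.149  0.042 ] [np.float64(0.04), np.float64(0.11), np.float64(0.04), np.float64(0.11)] [np.float64(65.0), np.float64(-23.5), np.float64(-115.3), np.float64(156.2)]
side ((283.0, 188.5), (25.0, 42.0), 90.0) 1118
0.021 [0.5761 0.1468 0.021 ] [np.float64(0.139), np.float64(0.172), np.float64(0.138), np.float64(0.164)] [np.float64(63.9), np.float64(-29.1), np.float64(-119.4), np.float64(151.0)]
0.042 [0.5671 0.1287 0.042 ] [np.float64(0.137), np.float64(0.169), np.float64(0.136), np.float64(0.161)] [np.float64(63.9), np.float64(-29.1), np.float64(-119.4), np.float64(151.0)]
```

View pics/crop.png

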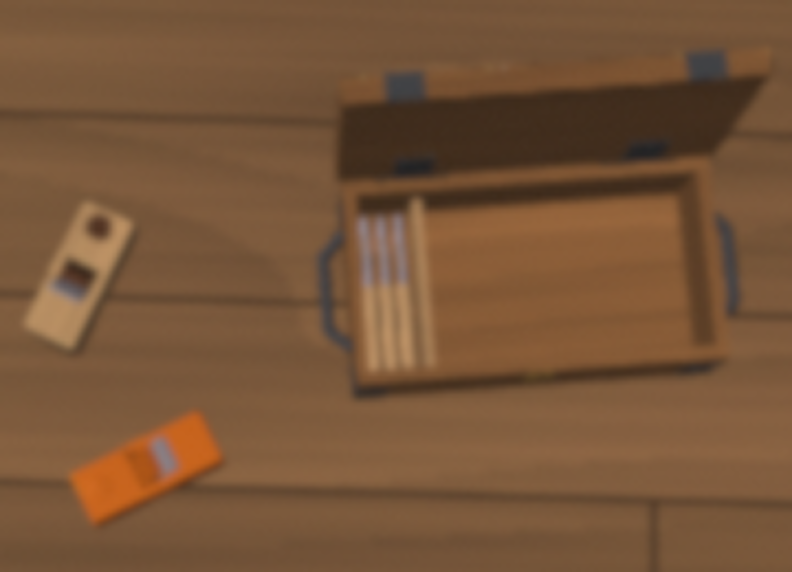

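The crop confirms that the pale wooden plane is at crop (80,275), standing on its sole with knob and iron visible. Orange is at (148,468) and is not meant. The chest rim corners in the crop are about (342,182), (712,155), (727,358) and (358,383).

```bash
cat >> h.py <<'E'
from scipy.spatial.transform import Rotation as Ro
def full(p): return ((p[0]+.5)/4.4-.5+215,(p[1]+.5)/4.4-.5+130)
E
python3 - <<'E'
from h import *
P=np.array([ray("top",full(p),.042)[:2] for p in [(87,200),(134,222),(75,352),(23,327)]])
print("plane",P.round(4),P.mean(0)); d=(P[0]+P[1]-P[2]-P[3]);print(np.degrees(np.arctan2(d[1],d[0])),np.linalg.norm(d)/2)
C=np.array([ray("top",full(p),.09)[:2] for p in [(342,182),(712,155),(727,358),(358,383)]])
M=np.array([[.08,.145],[.08,-.145],[-.08,-.145],[-.08,.145]])
A,B=M-M.mean(0),C-C.mean(0);H=(A[:,0]*B[:,1]-A[:,1]*B[:,0]).sum();D=(A*B).sum();th=np.arctan2(H,D)
R=np.array([[np.cos(th),-np.sin(th)],[np.sin(th),np.cos(th)]]);t=C.mean(0)
print("chest",t,np.degrees(th),"resid",(C-(M@R.T+t)).round(4))
T3=lambda x,y,z:np.r_[R@[x,y]+t,z]
# check in side view, rim corners
for m in M: print(proj("side",T3(*m,.09)).round(1))
# lid angle hint: lip corners for several angles, top view crop coords
for a in(1.45,1.57,1.76):
    print(a,[((proj("top",T3(.08-.185*np.cos(a),y,.09+.185*np.sin(a)))-[215,130]+.5)*4.4).round(0) for y in(.15,-.15)])
# IK along the arc, tool tilt = k*(pi/2-lid angle)
for y in(0,-.06,.06):
  for k in (1,.8,.6,.4):
    for s in (1,-1):
      out=[]
      for a in np.linspace(1.76,0,12):
        phi=k*(np.pi/2-a)
        z=np.array([np.sin(phi),0,-np.cos(phi)]);yy=s*np.array([np.cos(phi),0,np.sin(phi)]);x=np.cross(yy,z)
        q=Ro.from_euler('z',th)*Ro.from_matrix(np.c_[x,yy,z])
        n=np.array([-np.cos(a),np.sin(a)]); o=np.array([np.sin(a),np.cos(a)])
        p=np.array([.08,.09])+.185*n+.010*o      # lid edge centre (x,z)
        p=p-0.004*np.array([z[0],z[2]])          # tips 10 mm past the edge
        out.append(robot.ik(T3(p[0],y,p[1]),q.as_quat()) is not None)
      print(y,k,s,''.join('01'[o] for o in out))
E
```

```text
plane [[0.6388 0.1445]
 [0.6216 0.1056]
 [0.5139 0.1483]
 [0.533  0.191 ]] [0.57680375 0.14735024]
-22.677966913608785 0.11569854690185624
chest [ 0.58281409 -0.21319287] 5.504262053888409 resid [[-0.0007  0.0003]
 [ 0.0018 -0.0024]
 [-0.0006  0.0026]
 [-0.0005 -0.0005]]
[326.3 203.9]
[378.3 257.2]
[340.2 280. ]
[290.1 222.8]
1.45 [array([346., 149.]), array([780., 121.])]
1.57 [array([343., 118.]), array([777.,  89.])]
1.76 [array([340.,  70.]), array([770.,  42.])]
0 1 1 111111010001
0 1 -1 111111010001
0 0.8 1 111111111000
0 0.8 -1 111111111000
0 0.6 1 111111111100
0 0.6 -1 111111111100
0 0.4 1 111111111111
0 0.4 -1 111111111111
-0.06 1 1 111111111111
-0.06 1 -1 111111111111
-0.06 0.8 1 111111101111
-0.06 0.8 -1 111111101111
-0.06 0.6 1 111111111111
-0.06 0.6 -1 111111111111
-0.06 0.4 1 111111111111
-0.06 0.4 -1 111111111111
0.06 1 1 111111100001
0.06 1 -1 111111100001
0.06 0.8 1 111111110000
0.06 0.8 -1 111111110000
0.06 0.6 1 111111111000
0.06 0.6 -1 111111111000
0.06 0.4 1 111111111110
0.06 0.4 -1 111111111110
```

Chest pose fits within 2.6 mm: (0.583, -0.213), yaw 5.5°. The plane is at (0.577, 0.147), yaw -22.7°. Next I grasp the plane.

```bash
cat >> h.py <<'E'
TH=np.radians(5.5);CT=np.array([.5828,-.2132])
RC=Ro.from_euler('z',TH)
def ch(x,y,z): return RC.apply([x,y,z])+np.r_[CT,0]
def down(yaw,pos):   # tool x along yaw, pointing down; choose flip with the milder last joint
    best=None
    for a in(yaw,yaw+np.pi):
        q=(Ro.from_euler('z',a)*Ro.from_euler('x',np.pi)).as_quat();j=robot.ik(pos,q)
        if j is not None and (best is None or abs(j[6])<best[0]): best=(abs(j[6]),q)
    return best[1]
E
python3 - <<'E'
from h import *
p=robot.current_eef_pos();robot.movel([p[0],p[1],.40])
P=np.array([.5768,.1474]);up=np.r_[P,.38]
q=down(np.radians(-22.7),up)
robot.command_gripper(.075)
robot.reach(up,q);robot.movel([*P,.12],rate=.3)
cv2.imwrite("pics/near.png",cv2.resize(np.hstack([robot.camera("side")[140:240,220:340],robot.camera("top")[140:240,170:290]])[:,:,::-1],None,fx=3.3,fy=3.3))
hit=robot.movel([*P,.027],rate=.08,max_force=8)
print(hit,robot.current_eef_pos(),robot.current_q())
if not hit:
    robot.command_gripper(.03,25)
    print(robot.current_width(),robot.current_grip_force())
    cv2.imwrite("pics/grip.png",robot.camera("side")[:,:,::-1])
print(robot.current_time_s())
E
```

```text
False [0.57720497 0.14759702 0.02754592] [ 0.21902847  0.92409245 -0.78073522  1.76243757  0.86082275  0.83402026
  0.19255592]
0.04454110121080734 24.970720202982193
7.7
```

View pics/near.png

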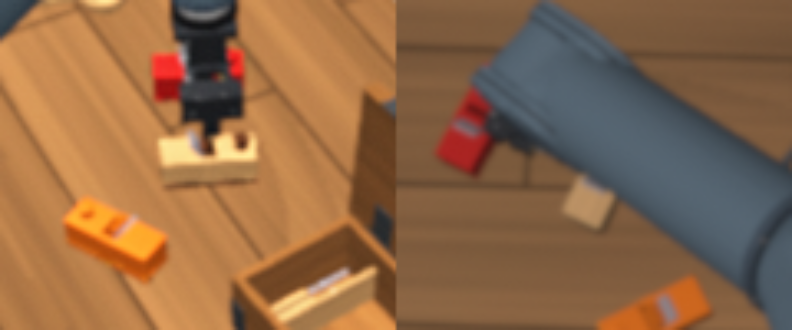

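The picture shows the gripper centred over the plane at (207,155). The grasp width is 44.5 mm, so the plane is held across its 45 mm sides. Next I carry it to the chest.

Run:
```python
from h import *
p=robot.current_eef_pos();robot.movel([p[0],p[1],.38],rate=.25)
T=lambda z:ch(-.005,-.025,z)
q=down(TH,T(.38));robot.reach(T(.38),q)
robot.movel(T(.13),rate=.2)
cv2.imwrite("pics/over.png",cv2.resize(robot.camera("side")[130:310,260:420][:,:,::-1],None,fx=3.3,fy=3.3))
print(robot.current_width(),robot.current_contact_force(),robot.current_time_s())
hit=robot.movel(T(.030),rate=.06,max_force=6)
print(hit,robot.current_eef_pos())
if robot.current_eef_pos()[2]<.045 :
    robot.command_gripper(.070)
    robot.movel(T(.13),rate=.15)
    robot.movel(T(.36),rate=.3)
    cv2.imwrite("pics/placed.png",cv2.resize(np.hstack([robot.camera("side")[150:300,280:400],robot.camera("top")[130:280,285:405]])[:,:,::-1],None,fx=3.3,fy=3.3))
print(robot.current_time_s())
```

```text
0.04482730563496708 [ 0.65877853 -1.21547698 -3.81694441] 12.275
True [ 0.58012302 -0.23847519  0.03683522]
16.0167
```

View pics/placed.png

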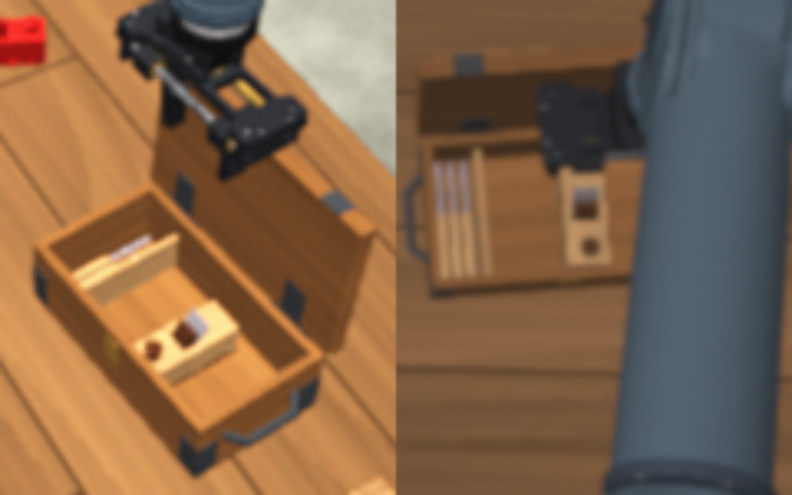

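The plane stands on its sole in the chest, at side crop (187,340) and top crop (585,215). The lid is up at about 1.63 rad. Next I plan the lid arc offline with IK only.

```bash
cat >> h.py <<'E'
def lidpose(a,y,k,s,deep=.012,back=0.,off=0.):
    phi=k*(np.pi/2-a)
    z=np.array([np.sin(phi),0,-np.cos(phi)]);yy=s*np.array([np.cos(phi),0,np.sin(phi)]);x=np.cross(yy,z)
    q=(RC*Ro.from_matrix(np.c_[x,yy,z])).as_quat()
    n=np.array([-np.cos(a),np.sin(a)]);o=np.array([np.sin(a),np.cos(a)])
    p=np.array([.08,.09])+.185*n+(.010+off)*o-(.014-deep+back)*np.array([z[0],z[2]])
    return ch(p[0],y,p[1]),q
E
python3 - <<'E'
from h import *
# chain: robot.ik is nearest to present joints, so judge spread of solutions over the arc
for y in(-.05,-.07,-.09,-.11):
  for k in(1,.9,.8):
    for s in(1,-1):
      J=[robot.ik(*lidpose(a,y,k,s)) for a in np.linspace(1.63,0,25)]
      ok=[j is not None for j in J]
      up=robot.ik(*lidpose(1.63,y,k,s,back=.06)) is not None
      d=max([np.abs(J[i+1]-J[i]).max() for i in range(24) if ok[i] and ok[i+1]])
      print(y,k,s,up,sum(ok),round(d,2),np.round(J[0],2) if ok[0] else None,np.round(J[-1],2) if ok[-1] else None)
E
```

```text
-0.05 1 1 True 25 5.65 [ 0.66  0.81 -0.72  1.16  0.52  1.41  0.08] [ 1.31  1.25 -0.37  2.21  4.33  1.34 -2.76]
-0.05 1 -1 True 25 5.59 [-0.09  0.8   0.72  1.23 -0.47  1.34 -2.45] [0.76 1.24 0.17 2.23 4.1  1.89 0.16]
-0.05 0.9 1 True 25 5.66 [ 0.66  0.8  -0.73  1.17  0.52  1.4   0.08] [ 2.    1.7  -1.12  2.24  3.96  0.25 -2.05]
-0.05 0.9 -1 True 25 5.66 [-0.1   0.79  0.72  1.23 -0.48  1.34 -2.45] [ 2.    1.7  -1.12  2.24  3.96  0.25  1.09]
-0.05 0.8 1 True 25 4.79 [ 0.66  0.8  -0.73  1.17  0.52  1.39  0.08] [ 1.89  1.48 -1.1   2.28  3.63  0.31 -1.93]
-0.05 0.8 -1 True 25 5.53 [-0.1   0.79  0.72  1.24 -0.48  1.33 -2.44] [ 1.89  1.48 -1.1   2.28  3.63  0.31  1.21]
-0.07 1 1 True 25 5.55 [ 0.67  0.82 -0.72  1.13  0.52  1.42  0.11] [ 1.52  1.31 -0.55  2.16  4.43  1.1  -2.76]
-0.07 1 -1 True 25 5.41 [ 0.02  0.77  0.54  1.19 -0.35  1.33 -2.51] [0.79 1.22 0.17 2.19 4.13 1.86 0.13]
-0.07 0.9 1 True 25 5.51 [ 0.67  0.82 -0.72  1.14  0.52  1.41  0.11] [ 2.    1.68 -1.12  2.2   4.12  0.22 -2.23]
-0.07 0.9 -1 True 25 5.41 [ 0.02  0.77  0.54  1.19 -0.35  1.32 -2.51] [ 0.62  1.15  0.35  2.26  4.04 
[... 767 characters left out ...]
1 True 25 5.58 [ 0.05  0.78  0.54  1.17 -0.36  1.33 -2.49] [ 1.91  1.46 -1.11  2.2   3.85  0.23  0.98]
-0.11 1 1 True 22 5.17 [ 0.69  0.85 -0.71  1.06  0.53  1.45  0.17] None
-0.11 1 -1 True 25 5.45 [ 0.41  0.76 -0.1   1.09  0.1   1.35 -2.74] [ 2.04  1.78 -1.12  2.06 -1.29  0.28  0.14]
-0.11 0.9 1 True 24 5.09 [ 0.69  0.85 -0.71  1.07  0.53  1.44  0.17] None
-0.11 0.9 -1 True 25 5.46 [ 0.41  0.76 -0.1   1.09  0.1   1.34 -2.74] [ 0.68  1.13  0.35  2.18  4.1   1.76 -0.07]
-0.11 0.8 1 True 25 4.87 [ 0.7   0.85 -0.71  1.07  0.53  1.43  0.17] [ 1.91  1.46 -1.12  2.16  3.99  0.19 -2.32]
-0.11 0.8 -1 True 25 5.4 [ 0.41  0.76 -0.11  1.1   0.09  1.33 -2.74] [ 0.37  1.19  0.71  2.23  3.98  1.85 -0.32]
```

```bash
cat >> h.py <<'E'
def hook(a,phi,y,G,s=1,deep=.011,slack=0.,back=0.):
    """near pad against the lip's inner corner, fingertips 'deep' past it, tool tilted phi"""
    z=np.array([np.sin(phi),-np.cos(phi)]);c=np.array([np.cos(phi),np.sin(phi)])
    zz=np.array([z[0],0,z[1]]);yy=s*np.array([c[0],0,c[1]])
    q=(RC*Ro.from_matrix(np.c_[np.cross(yy,zz),yy,zz])).as_quat()
    p=np.array([.08-.185*np.cos(a),.09+.185*np.sin(a)])+(G/2-slack)*c-(.014-deep+back)*z
    return ch(p[0],y,p[1]),q
E
python3 - <<'E'
from h import *
print(robot.current_q().round(2))
for s in(1,-1):
 for y in(-.1,-.05,0,.05,.1):
  for a in(.93,.6,.3,0):
    r=[]
    for phi in(.3,.45,.6,.75,.9,1.05,1.2):
      j=robot.ik(*hook(a,phi,y,.05,s)); r.append('-' if j is None else '%.1f/%.1f'%(j[4],j[2]))
    print(s,y,a,r)
E
```

```text
[ 0.65  0.46 -0.47  1.45  0.21  1.29 -1.32]
1 -0.1 0.93 ['0.4/-0.8', '0.3/-0.9', '0.3/-1.0', '0.6/-1.2', '4.4/1.1', '4.2/1.1', '4.1/1.1']
1 -0.1 0.6 ['0.4/-0.8', '0.3/-0.9', '0.4/-1.0', '0.8/-1.2', '4.3/1.1', '4.2/1.1', '4.0/1.1']
1 -0.1 0.3 ['0.5/-0.8', '0.4/-0.8', '0.6/-1.0', '4.4/1.1', '4.2/1.1', '4.1/1.1', '4.0/-1.1']
1 -0.1 0 ['0.6/-0.7', '0.6/-0.8', '1.3/-1.1', '4.3/1.1', '4.1/1.1', '3.4/-1.1', '3.8/-1.1']
1 -0.05 0.93 ['0.4/-0.8', '0.3/-0.9', '0.3/-1.0', '0.6/-1.1', '4.4/1.1', '4.2/1.1', '4.0/1.1']
1 -0.05 0.6 ['0.4/-0.8', '0.4/-0.9', '0.4/-1.0', '-', '4.3/1.1', '3.8/-1.1', '3.8/-1.1']
1 -0.05 0.3 ['0.5/-0.8', '0.5/-0.8', '1.1/-1.1', '4.4/1.1', '4.2/1.1', '3.6/-1.1', '3.7/-1.1']
1 -0.05 0 ['0.6/-0.7', '0.6/-0.7', '1.6/-1.1', '2.3/-1.1', '3.0/-1.1', '3.3/-1.1', '3.6/-1.1']
1 0 0.93 ['0.4/-0.8', '0.3/-0.9', '0.3/-1.0', '-1.3/-0.6', '4.2/-0.7', '4.1/0.5', '3.7/-1.1']
1 0 0.6 ['0.4/-0.8', '0.4/-0.9', '0.8/-1.1', '4.4/1.2', '3.4/-1.1', '-', '-']
1 0 0.3 ['0.5/-0.7', '0.5/-0.8', '1.4/-1.1', '4.2/-0.2', '3.2/-1.1', '-', '-']
1 0 0 ['0.6/-0.6', '1.3/-0.9', '1.9/-1.0', '2.5/-1.1', '-',
[... 1581 characters left out ...]
4/-1.1', '3.8/-0.7', '3.2/-1.1', '-', '-']
-1 0 0 ['-0.1/-0.2', '1.4/-1.1', '1.9/-1.0', '3.0/-0.9', '-', '-', '-']
-1 0.05 0.93 ['-0.1/-0.2', '-0.2/-0.3', '-0.5/-0.5', '-', '3.4/-1.1', '3.4/-1.1', '-']
-1 0.05 0.6 ['-0.1/-0.2', '-0.3/-0.3', '-1.2/-0.3', '4.1/-0.6', '-', '-', '-']
-1 0.05 0.3 ['-0.1/-0.2', '-0.7/-0.2', '4.4/-0.2', '-', '-', '-', '-']
-1 0.05 0 ['-0.1/-0.2', '1.5/-0.9', '2.4/-0.9', '-', '-', '-', '-']
-1 0.1 0.93 ['-0.4/0.5', '-0.6/0.5', '-0.4/-0.4', '4.4/-0.2', '3.1/-1.0', '-', '-']
-1 0.1 0.6 ['-0.5/0.5', '-0.2/-0.3', '1.3/-1.2', '-', '-', '-', '-']
-1 0.1 0.3 ['-0.1/-0.1', '-1.1/0.2', '2.0/-1.0', '-', '-', '-', '-']
-1 0.1 0 ['-0.8/0.2', '1.7/-0.9', '-', '-', '-', '-', '-']
```

The full-tilt branch flips the wrist. A tilt of up to 0.45 rad at chest y=-0.07 stays on one branch and still hooks the lip, so I straddle the lid edge first and check.

Run:
```python
from h import *
y=-.07;a0=1.63;ph=-.06
p=robot.current_eef_pos();robot.movel([p[0],p[1],.40],rate=.2)
robot.command_gripper(.070)
G=.05;sl=lambda G:(G-.02)/2
robot.reach(*hook(a0,ph,y,G,slack=sl(G),back=.09))
print(robot.current_q().round(2))
pos,q=hook(a0,ph,y,G,slack=sl(G),back=.0)
hit=robot.movel(pos,q,rate=.07,max_force=6)
print(hit,robot.current_eef_pos()-pos,robot.current_contact_force(),robot.current_time_s())
im=np.hstack([robot.camera("side")[130:290,270:420],robot.camera("top")[110:270,280:410]])
cv2.imwrite("pics/straddle.png",cv2.resize(im[:,:,::-1],None,fx=2.8,fy=2.8,interpolation=2))
```

```text
[ 0.63  0.78 -0.72  0.98  0.49  1.59  0.15]
False [2.96248899e-04 4.02452251e-05 6.24934346e-04] [ 0.00174518  0.68748124 -0.10004082] 19.325
```

View pics/straddle.png

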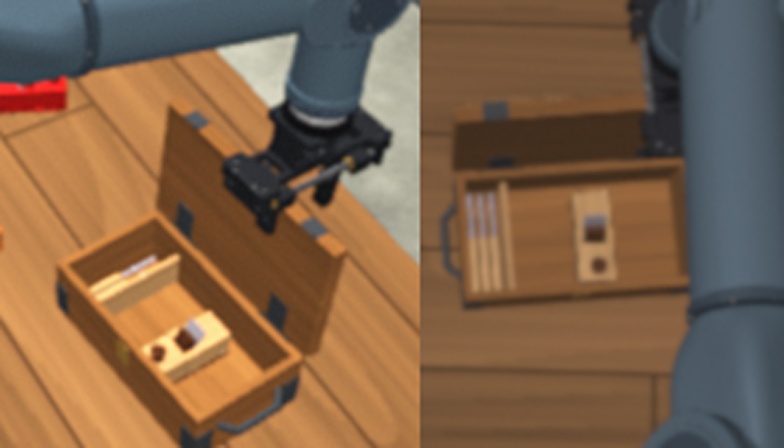

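The fingers straddle the lid's top edge: near finger at (265,215) inside, far finger at (325,190) behind. Next I swing it over.

Run:
```python
from h import *
y=-.07
robot.command_gripper(.030,20);print(robot.current_width(),robot.current_contact_force().round(1))
Fm=0;g=.030
for a in [1.55,1.46,1.37,1.28,1.19,1.1,1.0,.9,.8,.7,.6,.5]:
    ph=min(.45,np.pi/2-a)
    G=max(.030,(.025+.011*np.cos(ph+a))/np.sin(ph+a))
    if G>g+.001: robot.command_gripper(G);g=G
    robot.movel(*hook(a,ph,y,g,slack=(g-.02)/2 if a>1.2 else 0),rate=.07)
    f=robot.current_contact_force();print(a,round(g,3),round(robot.current_width(),3),f.round(1),robot.current_q()[2:5].round(2))
    if np.linalg.norm(f)>45: print("STOP");break
print(robot.current_time_s())
im=np.hstack([robot.camera("side")[130:290,270:420],robot.camera("top")[110:270,280:410]])
cv2.imwrite("pics/mid.png",cv2.resize(im[:,:,::-1],None,fx=2.8,fy=2.8,interpolation=2))
```

```text
0.030140222740851656 [-0.6  0.8  0.2]
1.55 0.03 0.03 [-0.6  0.6  0. ] [-0.74  1.25  0.5 ]
1.46 0.03 0.03 [-0.3 -0.1  0. ] [-0.78  1.38  0.48]
1.37 0.03 0.03 [-0.5 -0.9  0.4] [-0.82  1.5   0.46]
1.28 0.03 0.03 [ 1.2 -0.4 -0. ] [-0.86  1.61  0.44]
1.19 0.03 0.03 [ 0.6 -0.3  0.2] [-0.89  1.7   0.42]
1.1 0.03 0.03 [-2.5 -1.4 -3. ] [-0.93  1.79  0.4 ]
1.0 0.03 0.03 [-3.8  0.4 -3.2] [-0.94  1.83  0.4 ]
0.9 0.03 0.03 [-3.4 -0.3 -4.6] [-0.94  1.87  0.4 ]
0.8 0.03 0.03 [-3.6 -1.5 -5.5] [-0.94  1.91  0.4 ]
0.7 0.032 0.032 [-3.5 -1.1 -5.1] [-0.93  1.94  0.41]
0.6 0.035 0.035 [-3.3 -1.6 -5.3] [-0.92  1.97  0.43]
0.5 0.039 0.039 [-4.3 -0.8 -6.1] [-0.9   1.99  0.44]
25.6333
```

View pics/mid.png

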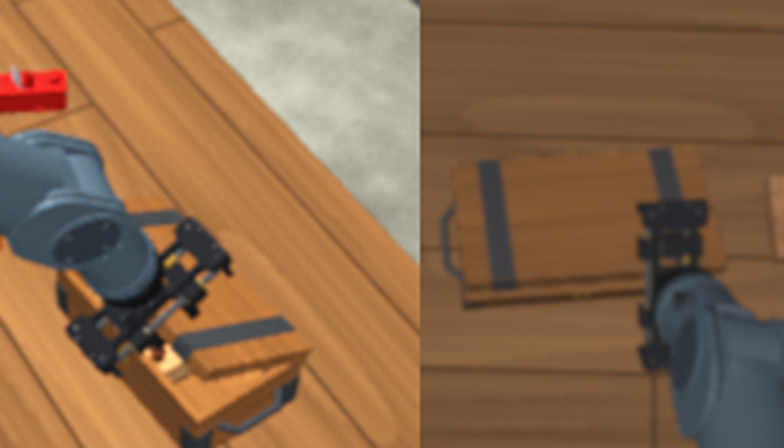

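The lid rests on the near finger, roughly half shut, with about 7 N of load. I continue lowering.

Run:
```python
from h import *
y=-.07;g=.039;ph=.45
for a in [.42,.35,.28,.22,.16,.11,.07,.03,0,-.03,-.05]:
    b=max(a,0);G=min(.084,(.025+.011*np.cos(ph+b))/np.sin(ph+b)+(.006 if a<0 else 0))
    if G>g+.001: robot.command_gripper(G);g=G
    robot.movel(*hook(a,ph,y,g,slack=0),rate=.05)
    f=robot.current_contact_force();print(a,round(g,3),f.round(1),robot.current_q()[2:5].round(2))
    if np.linalg.norm(f)>35: print("STOP");break
print(robot.current_time_s(),robot.current_width())
im=np.hstack([robot.camera("side")[130:290,270:420],robot.camera("top")[110:270,280:410]])
cv2.imwrite("pics/low.png",cv2.resize(im[:,:,::-1],None,fx=2.8,fy=2.8,interpolation=2))
```

```text
0.42 0.042 [-4.7 -0.7 -6.2] [-0.88  2.01  0.46]
0.35 0.046 [-4.7 -1.  -7.4] [-0.85  2.02  0.47]
0.28 0.05 [-5.1 -1.7 -6.3] [-0.83  2.03  0.49]
0.22 0.054 [-5.4 -1.2 -7.5] [-0.81  2.04  0.5 ]
0.16 0.059 [-5.  -1.8 -6.5] [-0.78  2.04  0.52]
0.11 0.065 [-5.7 -0.7 -7.6] [-0.76  2.04  0.53]
0.07 0.07 [-5.3 -0.7 -8.5] [-0.74  2.04  0.54]
0.03 0.075 [-6.5 -0.9 -5.9] [-0.73  2.04  0.55]
0 0.08 [-3.  -0.9 -4.4] [-0.71  2.04  0.56]
-0.03 0.084 [ 0.2  0.4 -0.8] [-0.7   2.03  0.57]
-0.05 0.084 [-15.3   2.   23.4] [-0.7   2.04  0.58]
32.0667 0.08407134729489274
```

View pics/low.png

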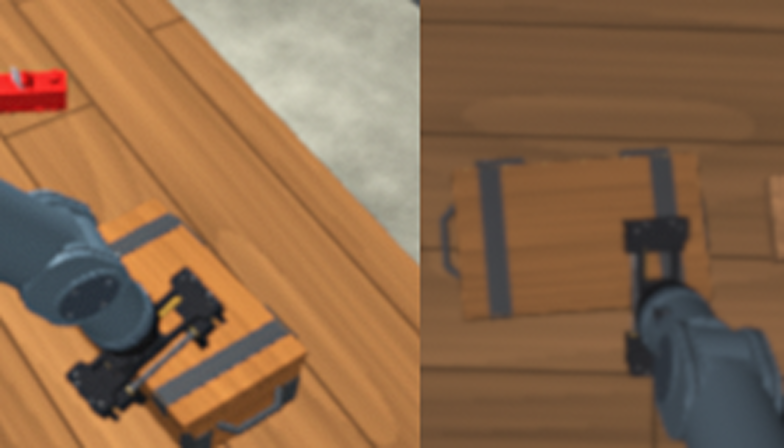

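The lid lies on the rim. The load came off the near finger and the far finger then pressed the lid down, so it is shut. I back out along the tool axis and check.

Run:
```python
from h import *
y=-.07;ph=.45
robot.movel(*hook(-.04,ph,y,.084,slack=.003),rate=.03);print(robot.current_contact_force().round(1))
robot.movel(*hook(-.04,ph,y,.084,slack=.003,back=.10),rate=.08);print(robot.current_contact_force().round(1))
p=robot.current_eef_pos();robot.movel(p+np.array([0,0,.12]),rate=.15)
robot.sleep(.5);print(robot.current_contact_force().round(1),robot.current_time_s())
cv2.imwrite("pics/end.png",cv2.resize(np.hstack([robot.camera("side")[130:330,220:420],robot.camera("top")[110:310,275:475]])[:,:,::-1],None,fx=2,fy=2,interpolation=2))
```

```text
[-3.2  1.5 10.1]
[-0.3 -0.6 -0.5]
[ 0.2 -0.8  1.1] 35.2667
```

View pics/end.png

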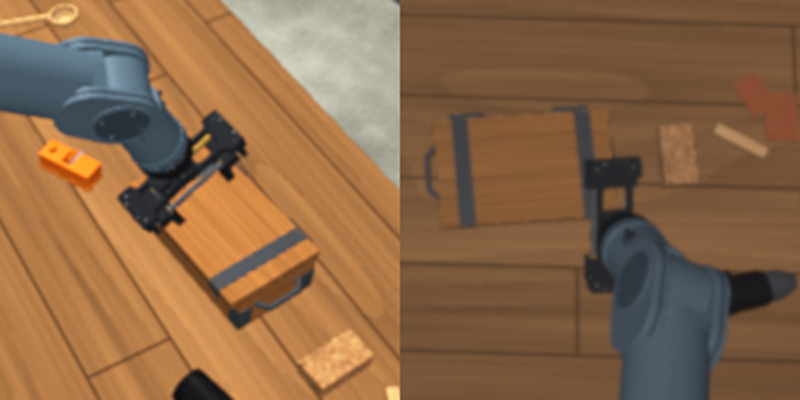

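The lid lies flush on the chest, the gripper is clear with no contact force, and the visible bystanders have not moved.

```bash
python3 -c "
from rig import robot
print(robot.hand_in())"
```

```text
the job is handed in; nothing more can be done
None
```

The plane stands on its sole in the chest's empty part, the lid was lowered under control until shut and released, and the job is handed in at about 35 s; no verdict came back.

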